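# Empty the carrying tray of rolls into the basket

### The arm

A 6-joint arm with a two-finger parallel gripper is mounted at the origin on the work surface. World frame = base frame: x ahead of the robot, y to its left, z up, the work surface at z = 0. Lengths are in m, angles in rad, forces in N, time in s.
With the tool pointing down it reaches from about 0.35 to 0.975 m from the base axis. Payload 4.9 kg.
Tool frame: the origin (TCP) lies midway between the tips of the shut fingers; the grasp point (between the pads) lies 19 mm behind it; z points along the fingers, y is the line along which they close (so a half turn about z gives the same grasp; the last joint's range is limited). The gripper opens to 85 mm and grips with 20 to 120 N. Pads are 22 mm wide; open, the fingers measure 114 mm over their backs; the gripper's body (76 mm by 85 mm) begins 54 mm behind the grasp point. The pads swing forward as they close: fully open they stand 13 mm farther back than shut.
Start: joints at [1.07, 0.053, 1.613, -0, 1.476, -0.119], TCP at [0.233, 0.58, 0.231] pointing down, gripper open.
Joint ranges: [-3.01, 3.01], [-1.01, 2.22], [0.06, 2.58], [-1.02, 4.17], [0.09, 2.62], [-3.14, 3.14]. Speed limits (rad/s): [2.57, 2.57, 3.14, 3.14, 3.14, 3.14].

### API

Orientations are given as a unit quaternion [w, x, y, z].
In Python, from plant import state, grab_frame, camera_info, job_done, spot_in, masks_of, pinpoint gives the robot as it stands.
- The arm moves only by the shell command python3 -m handwheel 'ROWS' [OPENING]. ROWS is JSON, a list that holds one entry, the list of rows, each a list of 6 numbers: the shift along the world's x, y, z in m, then the turn, a rotation vector about the world's x, y, z in degrees. In form: [[[tx, ty, tz, ax, ay, az], ...]]. A call has 1 to 20 rows; each row shifts and turns the commanded pose from where the row before left it; what a row does not reach is not made up. A row lasts 1/12 s, in which the tool goes at most 41.7 mm and 7.16 degrees, less where a joint would pass 70% of its speed; a pose out of reach is approached as far as the arm can. A call is refused whole if a number of a shift passes 0.0417 or a number of a turn 7.16, either way. A call with a gripper value outside its range is refused whole. OPENING is the opening, from 0 (shut) to 1 (fully open), set as the call begins (- or left out, the last holds). The fingers move at their own pace and stop on an object; the grip force is fixed at half the most. Time passes only in rows, so rows that do not move let the fingers close. It gives the time, the measured TCP pose, the force, the opening and the grip force at its end, in the units of the state.
- state(): the state, without advancing time (a new reading comes with each control period).
- grab_frame(name): name is "side" or "top"; returns (picture, depth): 400x640x3 uint8, blue, green, red; 400x640 float32, m along the optical axis (not along the pixel's ray), 0 where there is no reading.
- camera_info(name): a dict with "fx", "fy", "cx", "cy" (pixels), "distortion" ([k1, k2, p1, p2, k3] as OpenCV has them; the pictures are not rectified), "T" (4x4, takes a point from camera to world coordinates). Camera axes: x right, y up, looking along -z (the intrinsics and any distortion apply to the point x, -y, -z); pixel columns grow to the right and rows downward; lengths in m; the calibration is good to about 2 mm. A picture is of the moment at which its call begins. camera_info takes no time and is no camera call.
- job_done(): hands the job in; it is judged then, once.
Trained networks look in the newest picture that a camera, given by its name, has taken for a name from the list of things; names that differ only in an ending like _2 or _b are one class to them, and where a whole thing is asked for, a point or a joint stands for the part that bears it (a point fixed in the world has none). Each returns a list of dicts, best first, with "conf" (0 to 1); they miss things now and then, are a little off and sometimes report something else, mostly with a low value. They report only what shows in the picture. A call takes as long as a camera call. They do not tell look-alikes from the thing itself.
- spot_in(camera, thing): "box" ([left, top, width, height] in pixels, round what is visible of it).
- masks_of(camera, thing): "region" (400x640 bool, what is visible of it) and "box" ([left, top, width, height] in pixels, round what is visible of it).
- pinpoint(camera, thing): "position" ([column, row] in pixels: a listed point, or the origin of a listed thing).
The state is a dict: "time": time; "joint_pos": joint angles; "joint_vel": joint speeds; "joint_efforts": joint torques, N m; "tool_pos": TCP position; "tool_rot": TCP orientation; "contact_force": force on the tool from outside, world axes, zero at the start; "ft_torque": the same for the moment, N m; "gripper_width": opening from 0.0 (shut) to 1.0 (fully open); "grasp_force": force on a finger pad.
Only numpy, scipy, OpenCV 4.12 (cv2) and the standard library are available. Lean on these libraries where they do the work, as an engineer would, in place of code of your own. Each camera call takes 0.05 s, during which the arm holds its last target. There are 200 camera calls.

### The job

Draw the white carrying tray up out of its wooden stand by its handle bar, keeping it level with the three bread rolls on it until it is over the slatted basket. There tip it steeply so that all three rolls slide off its open end into the basket, and finish still holding the empty tray up in the air, steeply tipped (about 40 degrees), still, and with all of it above the basket's rim and touching nothing else. Leave the jam jar, the card holder and the bowl where they stand.

Things in the scene. Friction and masses are not known exactly. Their poses are not given: they have to be found in the camera images.
- stand: Fixed dark wooden stand, an open-topped box 184 (its x) x 176 (its y) x 42 mm high, walls and floor 9 mm, in which the tray sits with 6 to 9 mm play on each side. Origin: centre of its underside on the table; z up. It stands left or right of the middle, the basket on the other side.
- tray_grip (a point): Centre of the tray's wooden handle bar, axes as the tray's. The bar is 18 mm wide (x), 22 mm high (z), runs along y over the middle of the tray between posts at the side walls (120 mm clear), its centre 96 mm above the tray's underside, 105 mm above the table at the start. The tray's mass centre lies 50 to 60 mm below it.
- tray_lip (a point): Middle of the tray's open edge (the -x end of its floor, half-way through its thickness): 75 mm from the bar's centre along the tray's -x and 93 mm below it. Same axes as the tray.
- tray: Loose white tray, about 0.26 kg, 150 (x) x 140 (y) mm, level in the stand. Origin: centre of its underside. z up; y along its handle bar; -x towards its open end, which has no lip and roughly faces the robot at the start. Floor 6 mm thick; walls on the +x end and both sides, 6 mm thick, tops 38 mm above the underside.
- basket: Fixed wooden slatted basket, 220 x 220 mm and 78 mm high, walls 7 mm thick, floor 7 mm, open top. Origin: centre of its underside on the table; z up.
- roll0_mid (a point): Centre of a loose round brown bread roll (30 g): flat base, domed top, 45 mm across, 33 mm high, lying on the tray's floor; z up through its dome. The tray is slick: rolls start to slide at 14 to 20 degrees of tilt.
- roll1_mid (a point): Centre of a loose round brown bread roll (30 g): flat base, domed top, 45 mm across, 33 mm high, lying on the tray's floor; z up through its dome. The tray is slick: rolls start to slide at 14 to 20 degrees of tilt.
- roll2_mid (a point): Centre of a loose round brown bread roll (30 g): flat base, domed top, 45 mm across, 33 mm high, lying on the tray's floor; z up through its dome. The tray is slick: rolls start to slide at 14 to 20 degrees of tilt.
- jam: Loose amber jam jar, 60 mm across, 85 mm high; origin at the centre of its base. Bystander, beyond the middle of the work.
- card: Loose price card holder: dark wooden block 30 x 60 x 22 mm with an upright blank card to 80 mm height; origin at the centre of its base. Bystander, at one side.
- bowl: Loose white bowl, 100 mm across, 45 mm high; origin at the centre of its base. Bystander, at one side.
Things that resemble listed ones, but are neither listed nor needed, are in the scene too. Leave any pink or turquoise look-alike of the part that bears roll2_mid alone.

How it is judged:
By the outcome, as a careful person would: the job done as asked, in the order asked, and still so for the second after the job is handed in, while the arm keeps its last pose, push and grip.
It also fails if it takes over 45 s, if anything falls off the work surface, if the arm or the gripper's body presses on something with over 40 N, if the wrist force passes 120 N, or if a joint passes its speed limit or range.

## Working session

There is one attempt and no reset: what is moved stays moved. The work goes in short steps, Python scripts to look and compute and a shell command to move; the robot and the scene stay as the last step left them, time stands still between calls to the robot, and variables do not carry over. Pictures are saved under pics/ and viewed, at most 10 in all, crops included, and the job is handed in when it is done.

```bash
mkdir -p pics; cat > h.py <<'E'
import numpy as np, cv2
from plant import *
def px2w(cam,uv,z=None,depth=None):
    c=camera_info(cam);K=np.array([[c['fx'],0,c['cx']],[0,c['fy'],c['cy']],[0,0,1.]])
    p=cv2.undistortPoints(np.array([[uv]],float),K,np.array(c['distortion']))[0,0]
    T=np.array(c['T']);d=np.array([p[0],-p[1],-1.])
    o=T[:3,3];r=T[:3,:3]@d
    s=(z-o[2])/r[2] if z is not None else depth
    return o+s*r
E
python3 - <<'E'
from h import *
for n in('top','side'):
    im,d=grab_frame(n);cv2.imwrite(f'pics/{n}0.png',im);np.save(f'{n}d.npy',d)
    for t in['stand','basket','tray','tray_grip','tray_lip','roll0_mid','jam','card','bowl']:
        z={'tray_grip':.105,'tray_lip':.012,'tray':.009,'roll0_mid':.031}.get(t,0)
        print(n,t,[(np.round(p['position']),round(p['conf'],2),np.round(px2w(n,p['position'],z),3)) for p in pinpoint(n,t)])
print(state())
E
```

```text
top stand [(array([370., 255.]), 0.72, array([ 0.428, -0.159,  0.   ]))]
top basket [(array([261., 212.]), 0.73, array([0.55, 0.17, 0.  ]))]
top tray [(array([374., 230.]), 0.62, array([ 0.501, -0.168,  0.009]))]
top tray_grip [(array([376., 229.]), 0.85, array([ 0.506, -0.16 ,  0.105]))]
top tray_lip [(array([369., 253.]), 0.94, array([ 0.433, -0.152,  0.012]))]
top roll0_mid [(array([364., 217.]), 0.51, array([ 0.539, -0.134,  0.031])), (array([475., 242.]), 0.19, array([ 0.472, -0.459,  0.031]))]
top jam [(array([306., 140.]), 0.87, array([0.771, 0.04 , 0.   ]))]
top card [(array([478., 243.]), 0.85, array([ 0.467, -0.479,  0.   ])), (array([170., 231.]), 0.6, array([0.49, 0.44, 0.  ]))]
top bowl [(array([168., 229.]), 0.69, array([0.497, 0.446, 0.   ]))]
side stand []
side basket [(array([264., 212.]), 0.74, array([0.553, 0.161, 0.   ])), (array([351., 202.]), 0.18, array([0.784, 0.025, 0.   ]))]
side tray [(array([324., 266.]), 0.74, array([ 0.513, -0.145,  0.009]))]
side tray_grip [(array([330., 239.]), 0.63, array([ 0.508, -0.17 ,  0.105]))]
side tray_lip [(array([301., 288.])
[... 361 characters left out ...]
ay([ 1.07003858e+00,  5.26716961e-02,  1.61290371e+00, -1.16114196e-05,
        1.47597985e+00, -1.19007877e-01]), 'joint_vel': array([-6.81436404e-04, -3.39150216e-04, -7.35552810e-04,  1.23803537e-03,
        9.82426501e-04,  6.08200482e-05]), 'joint_efforts': array([ 1.95803070e-03, -3.93658984e+01, -3.70486414e+01,  3.17507087e-07,
        1.24686348e-04, -1.00777635e-05]), 'tool_pos': array([0.23284055, 0.57999272, 0.23131892]), 'tool_rot': array([1.12073480e-05, 1.89717472e-01, 9.81838724e-01, 1.60483341e-05]), 'contact_force': array([-0.61664658,  0.28065171,  0.57112963]), 'ft_torque': array([0.02303232, 0.03219438, 0.00063279]), 'grasp_force': 0.0, 'gripper_width': 1.00105719774781}
```

View pics/top0.png

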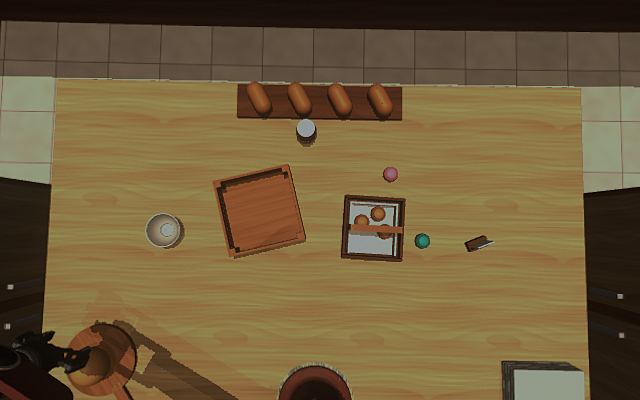

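View pics/side0.png

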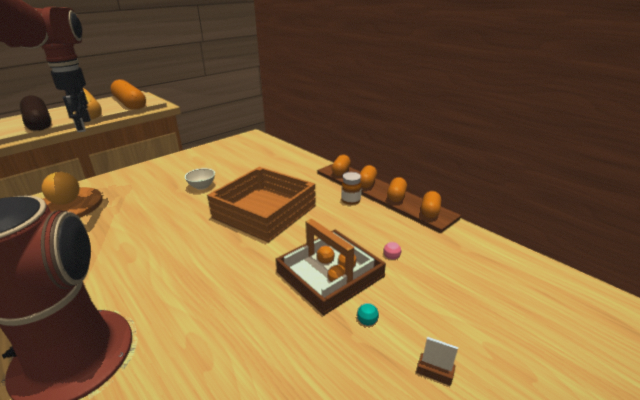

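The top image shows the tray with its bar at (376,229) in the stand and the basket at (261,212). The pink ball at (391,174) and the turquoise ball at (422,241) are roll look-alikes. Nothing else resembles the tray. Next I'll measure the yaw and take a close crop.

```bash
python3 - <<'E'
from h import *
im,d=grab_frame('top');cv2.imwrite('pics/crop.png',cv2.resize(im[180:280,200:440],(792,330),interpolation=cv2.INTER_CUBIC))
H={};c=camera_info('top')
# heightmap points in region
P=np.array([[*px2w('top',(u,v),depth=d[v,u])] for v in range(190,270) for u in range(335,412) if d[v,u]>0])
b=P[(P[:,2]>.108)&(P[:,2]<.13)];print('bar',len(b),b.mean(0),b.min(0),b.max(0))
q=b[:,:2]-b[:,:2].mean(0);w=np.linalg.svd(q,full_matrices=0)[2][0];print('bardir deg',np.degrees(np.arctan2(w[1],w[0])))
print('cam',np.array(c['T'])[:3,3])
for t,z in(('stand',.042),('basket',.078),('tray',.047)):
    m=masks_of('top',t)[0]['region'].astype(np.uint8)
    pts=np.argwhere(m)[:,::-1].astype(float)
    W=np.array([px2w('top',p,z)[:2] for p in pts]).astype(np.float32)
    print(t,cv2.minAreaRect(W))
print([px2w('top',p['position'],.031).round(3) for n in('roll0_mid','roll1_mid','roll2_mid') for p in pinpoint('top',n)[:3]])
s,ds=grab_frame('side')
P=np.array([[*px2w('side',(u,v),depth=ds[v,u])] for v in range(210,300) for u in range(290,375) if ds[v,u]>0])
b=P[(P[:,2]>.112)&(P[:,2]<.125)&(abs(P[:,0]-.5)<.06)];print('side bar',len(b),b.mean(0),b.min(0),b.max(0))
q=b[:,:2]-b[:,:2].mean(0);w=np.linalg.svd(q,full_matrices=0)[2][0];print(np.degrees(np.arctan2(w[1],w[0])))
E
```

```text
Traceback (most recent call last):
  File "h.py", line 4, in px2w
    c=camera_info(cam);K=np.array([[c['fx'],0,c['cx']],[0,c['fy'],c['cy']],[0,0,1.]])
ValueError: time passes only in moves, steps and waits
```

View pics/crop.png

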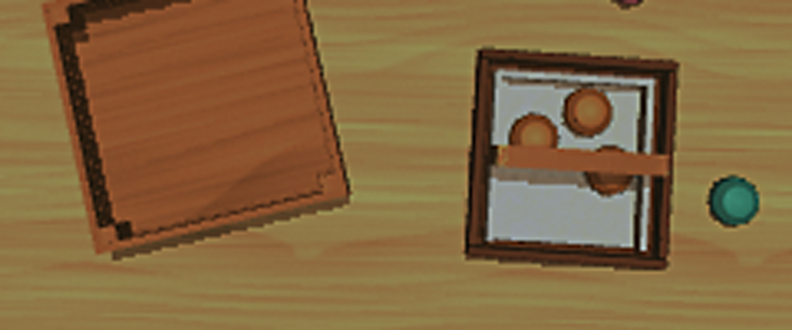

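The crop confirms the tray: its bar runs from crop pixel (497,155) to (668,165), with rolls at (588,110), (535,132) and (608,172). I'll cache the calibration and rerun the measurement.

```bash
sed -i 's/^def px2w/from functools import lru_cache\nci=lru_cache(camera_info)\ndef px2w/; s/c=camera_info(cam)/c=ci(cam)/' h.py; python3 - <<'E'
from h import *
im,d=grab_frame('top')
def bar(n,d,vs,us):
    P=np.array([px2w(n,(u,v),depth=d[v,u]) for v in range(*vs) for u in range(*us) if d[v,u]>0])
    b=P[(P[:,2]>.108)&(P[:,2]<.13)&(abs(P[:,0]-.505)<.05)];q=b[:,:2]-b[:,:2].mean(0);w=np.linalg.svd(q,full_matrices=0)[2][0]
    print(n,len(b),b.mean(0),b.min(0),b.max(0),'dir',np.degrees(np.arctan2(w[1],w[0])),'mid',b[:,:2].mean(0)+w*((q@w).max()+(q@w).min())/2)
bar('top',d,(190,270),(335,412))
for t,z in(('stand',.042),('basket',.078),('tray',.047)):
    m=masks_of('top',t)
    if not m: print(t,'none');continue
    pts=np.argwhere(m[0]['region'])[:,::-1].astype(float)
    print(t,cv2.minAreaRect(np.array([px2w('top',p,z)[:2] for p in pts]).astype(np.float32)))
s,ds=grab_frame('side')
bar('side',ds,(210,300),(290,375))
E
```

```text
top 347 [ 0.50787647 -0.15812071  0.11507502] [ 0.49594357 -0.23021985  0.10853144] [ 0.51874403 -0.08757406  0.12091235] dir -92.42286790123661 mid [ 0.50783756 -0.15904033]
stand ((0.5091426968574524, -0.16005411744117737), (0.17786166071891785, 0.183330699801445), 86.93640899658203)
basket ((0.5555592775344849, 0.1675003618001938), (0.22222185134887695, 0.22223475575447083), 14.328531265258789)
tray ((0.5093322992324829, -0.1649656593799591), (0.15818814933300018, 0.1506810337305069), 87.017578125)
side 439 [ 0.50714291 -0.16663474  0.11353659] [ 0.49646704 -0.23301788  0.10804387] [ 0.52186287 -0.09027819  0.11686261] dir -92.51366090702369 mid [ 0.50737177 -0.1614215 ]
```

The bar centre is about (0.5076, −0.160, 0.105) with tray yaw about −2.8°. The basket is at (0.5555, 0.1675) with yaw 14.3°. Moving above the bar.

```bash
python3 -m handwheel '[[[0.0145,-0.039,0,0,0,-3.73],[0.0145,-0.039,0,0,0,-3.73],[0.0145,-0.039,0,0,0,-3.73],[0.0145,-0.039,0,0,0,-3.73],[0.0145,-0.039,0,0,0,-3.73],[0.0145,-0.039,0,0,0,-3.73],[0.0145,-0.039,0,0,0,-3.73],[0.0145,-0.039,0,0,0,-3.73],[0.0145,-0.039,0,0,0,-3.73],[0.0145,-0.039,0,0,0,-3.73],[0.0145,-0.039,0,0,0,-3.73],[0.0145,-0.039,0,0,0,-3.73],[0.0145,-0.039,0,0,0,-3.73],[0.0145,-0.039,0,0,0,-3.73],[0.0145,-0.039,0,0,0,-3.73],[0.0145,-0.039,0,0,0,-3.73],[0.0145,-0.039,0,0,0,-3.73],[0.0145,-0.039,0,0,0,-3.73],[0.0145,-0.039,0,0,0,-3.73],[0,0,0,0,0,0]]]' 1; cat > st.py <<'E'
from h import *
from scipy.spatial.transform import Rotation as R
s=state();q=s['tool_rot'];M=R.from_quat([q[1],q[2],q[3],q[0]]).as_matrix()
print('t',s['time'],'tcp',s['tool_pos'].round(4),'grasp',(s['tool_pos']-.019*M[:,2]).round(4),'yaxis ang',np.degrees(np.arctan2(M[1,1],M[0,1])).round(2),'tz',M[:,2].round(3),'ty',M[:,1].round(3),'F',s['contact_force'].round(2),'T',s['ft_torque'].round(2),'w',round(s['gripper_width'],3),'gf',s['grasp_force'])
E
python3 st.py
```

```text
time: 2.97
tool_pos: [0.5095, -0.1669, 0.2309]
tool_rot: [0.001, 0.727, 0.687, -0.001]
contact_force: [0.0, 0.5, 0.6]
gripper_width: 1.004
grasp_force: 0.0
t 2.9667 tcp [ 0.5095 -0.1669  0.2309] grasp [ 0.5095 -0.1669  0.2499] yaxis ang -3.21 tz [-0.    -0.002 -1.   ] ty [ 0.998 -0.056  0.   ] F [0.04 0.53 0.56] T [-0.01  0.02 -0.  ] w 1.004 gf 0.0
```

```bash
python3 -m handwheel '[[[0,0,-0.02,0,0,0.2],[0,0,-0.02,0,0,0.2],[0,0,-0.02,0,0,0],[0,0,-0.02,0,0,0],[0,0,0,0,0,0],[0,0,0,0,0,0]]]'; python3 - <<'E'
exec(open('st.py').read())
im,d=grab_frame('side');cv2.imwrite('pics/s1.png',cv2.resize(im[120:340,220:460],(720,660))[:600])
E
```

```text
time: 3.47
tool_pos: [0.5075, -0.1605, 0.1503]
tool_rot: [-0.001, 0.721, 0.693, -0.0]
contact_force: [-0.5, 0.2, 0.1]
gripper_width: 1.002
grasp_force: 0.0
t 3.4667 tcp [ 0.5075 -0.1605  0.1503] grasp [ 0.5076 -0.1605  0.1693] yaxis ang -2.33 tz [-0.002  0.001 -1.   ] ty [ 0.999 -0.041 -0.003] F [-0.5   0.16  0.13] T [-0.03 -0.02 -0.06] w 1.002 gf 0.0
```

View pics/s1.png

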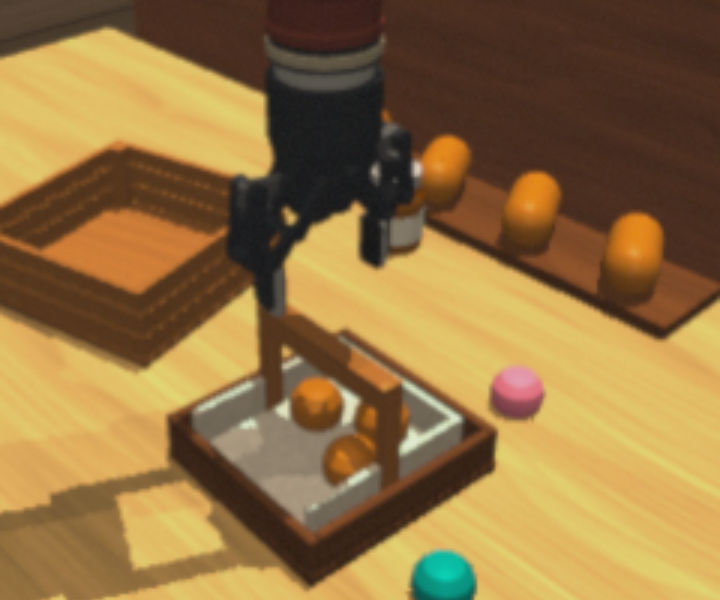

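The fingers straddle the bar, at crop about (270,300) and (375,260), with the bar centre between them. The three orange-brown rolls lie on the tray at crop (317,403), (382,420) and (350,462). I'll descend and close.

```bash
python3 -m handwheel '[[[0,0,-0.016,0,0,-0.3],[0,0,-0.016,0,0,0],[0,0,-0.016,0,0,0],[0,0,-0.015,0,0,0],[0,0,0,0,0,0],[0,0,0,0,0,0]]]' && python3 st.py && python3 -m handwheel '[[[0,0,0,0,0,0],[0,0,0,0,0,0],[0,0,0,0,0,0],[0,0,0,0,0,0],[0,0,0,0,0,0],[0,0,0,0,0,0],[0,0,0,0,0,0],[0,0,0,0,0,0],[0,0,0,0,0,0],[0,0,0,0,0,0]]]' 0; python3 st.py
```

```text
time: 4.02
tool_pos: [0.5089, -0.1611, 0.0894]
tool_rot: [0.0, 0.723, 0.691, 0.0]
contact_force: [0.3, -0.2, 0.2]
gripper_width: 1.0
grasp_force: 0.0
t 4.0167 tcp [ 0.5089 -0.1611  0.0894] grasp [ 0.5089 -0.1611  0.1084] yaxis ang -2.64 tz [ 0.001 -0.    -1.   ] ty [ 0.999 -0.046  0.001] F [ 0.29 -0.18  0.19] T [-0.03 -0.01  0.02] w 1.0 gf 0.0
time: 4.85
tool_pos: [0.5089, -0.1612, 0.089]
tool_rot: [0.001, 0.723, 0.691, 0.0]
contact_force: [1.5, 0.5, 4.7]
gripper_width: 0.2
grasp_force: 59.7
t 4.85 tcp [ 0.5089 -0.1612  0.089 ] grasp [ 0.5089 -0.1612  0.108 ] yaxis ang -2.64 tz [ 0.001 -0.001 -1.   ] ty [ 0.999 -0.046  0.001] F [1.53 0.51 4.68] T [ 0.03  0.05 -0.01] w 0.2 gf 59.72122371196747
```

```bash
python3 -m handwheel '[[[0,0,0.003,0,0,0],[0,0,0.005,0,0,0],[0,0,0.007,0,0,0],[0,0,0.008,0,0,0],[0,0,0.008,0,0,0],[0,0,0.008,0,0,0],[0,0,0.006,0,0,0],[0,0,0.003,0,0,0],[0,0,0,0,0,0]]]' && python3 -m handwheel '[[[0,0,0.004,0,0,0],[0,0,0.008,0,0,0],[0,0,0.01,0,0,0],[0,0,0.012,0,0,0],[0,0,0.012,0,0,0],[0,0,0.012,0,0,0],[0,0,0.012,0,0,0],[0,0,0.012,0,0,0],[0,0,0.008,0,0,0],[0,0,0.005,0,0,0],[0,0,0.002,0,0,0],[0,0,0,0,0,0],[0,0,0,0,0,0]]]' ; python3 - <<'E'
exec(open('st.py').read())
im,d=grab_frame('side');cv2.imwrite('pics/s2.png',cv2.resize(im[120:340,220:460],(600,550)))
E
```

```text
time: 5.6
tool_pos: [0.509, -0.1613, 0.1377]
tool_rot: [0.001, 0.723, 0.691, 0.0]
contact_force: [0.1, -0.8, -2.8]
gripper_width: 0.197
grasp_force: 58.6
time: 6.68
tool_pos: [0.508, -0.1609, 0.2326]
tool_rot: [-0.001, 0.723, 0.691, -0.0]
contact_force: [0.4, -0.1, -2.8]
gripper_width: 0.199
grasp_force: 58.7
t 6.6833 tcp [ 0.508  -0.1609  0.2326] grasp [ 0.508  -0.1609  0.2516] yaxis ang -2.64 tz [-0.001  0.001 -1.   ] ty [ 0.999 -0.046 -0.001] F [ 0.36 -0.1  -2.8 ] T [ 0.01  0.08 -0.05] w 0.199 gf 58.69052231311798
```

View pics/s2.png

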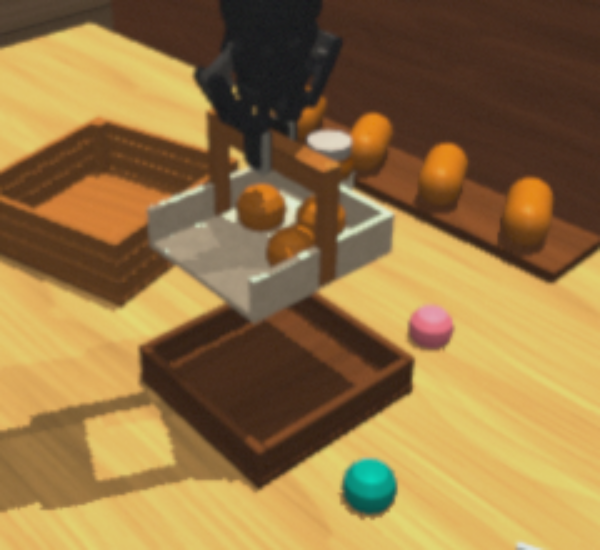

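The tray hangs level above the stand, lip edge from crop (150,230) to (250,315), with all three rolls still on it. Carrying it to the basket.

```bash
python3 -m handwheel '[[[0.0015,0.0033,0,0,0,0.16],[0.003,0.0066,0,0,0,0.31],[0.0045,0.0098,0,0,0,0.47],[0.006,0.0131,0,0,0,0.63],[0.006,0.0131,0,0,0,0.63],[0.006,0.0131,0,0,0,0.63],[0.006,0.0131,0,0,0,0.63],[0.006,0.0131,0,0,0,0.63],[0.006,0.0131,0,0,0,0.63],[0.006,0.0131,0,0,0,0.63],[0.006,0.0131,0,0,0,0.63],[0.006,0.0131,0,0,0,0.63],[0.006,0.0131,0,0,0,0.63],[0.006,0.0131,0,0,0,0.63],[0.006,0.0131,0,0,0,0.63],[0.006,0.0131,0,0,0,0.63],[0.006,0.0131,0,0,0,0.63],[0.0045,0.0098,0,0,0,0.47],[0.003,0.0066,0,0,0,0.31],[0.0015,0.0033,0,0,0,0.16]]]' && python3 -m handwheel '[[[0.0015,0.0033,0,0,0,0.16],[0.003,0.0066,0,0,0,0.31],[0.0045,0.0098,0,0,0,0.47],[0.006,0.0131,0,0,0,0.63],[0.006,0.0131,0,0,0,0.63],[0.006,0.0131,0,0,0,0.63],[0.006,0.0131,0,0,0,0.63],[0.006,0.0131,0,0,0,0.63],[0.006,0.0131,0,0,0,0.63],[0.006,0.0131,0,0,0,0.63],[0.006,0.0131,0,0,0,0.63],[0.0045,0.0098,0,0,0,0.47],[0.003,0.0066,0,0,0,0.31],[0.0015,0.0033,0,0,0,0.16],[0,0,0,0,0,0],[0,0,0,0,0,0]]]'; python3 - <<'E'
exec(open('st.py').read())
im,d=grab_frame('side');cv2.imwrite('pics/s3.png',cv2.resize(im[80:300,180:420],(600,550)))
im,d=grab_frame('top')
for t in('tray_lip','tray_grip'): print(t,[(p['position'],p['conf'],px2w('top',p['position'],{'tray_lip':.156,'tray_grip':.249}[t])) for p in pinpoint('top',t)])
E
```

```text
time: 8.4
tool_pos: [0.6108, 0.0628, 0.2332]
tool_rot: [-0.0, 0.655, 0.755, -0.0]
contact_force: [-0.0, -0.0, -3.2]
gripper_width: 0.2
grasp_force: 58.7
time: 9.73
tool_pos: [0.6763, 0.2057, 0.2332]
tool_rot: [0.0, 0.609, 0.793, -0.0]
contact_force: [0.2, 0.6, -3.5]
gripper_width: 0.197
grasp_force: 58.7
t 9.7333 tcp [0.6763 0.2057 0.2332] grasp [0.6763 0.2057 0.2522] yaxis ang 14.96 tz [-0. -0. -1.] ty [ 0.966  0.258 -0.   ] F [ 0.17  0.57 -3.54] T [-0.02  0.03 -0.  ] w 0.197 gf 58.72891008853912
tray_lip [([245.9, 190.2], 0.58, array([0.60327848, 0.19201733, 0.156     ]))]
tray_grip [([234.8, 159.7], 0.87, array([0.67008086, 0.20549389, 0.249     ]))]
```

View pics/s3.png

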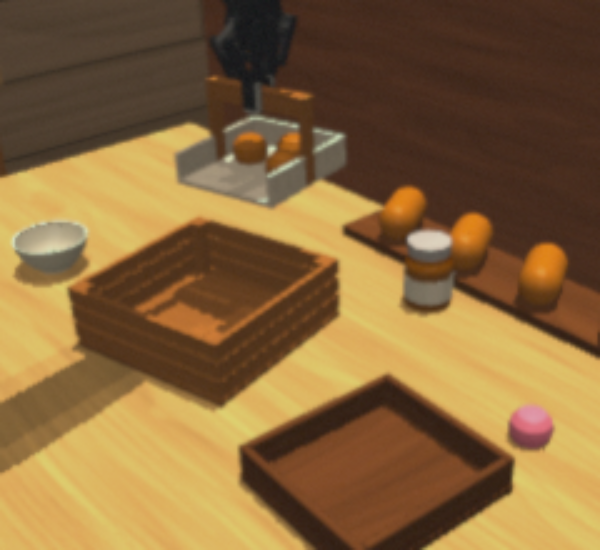

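The tray is level with all three rolls, and its lip is over the basket's inside near the far side. I'll lower it 45 mm, then tip it about the lip.

```bash
python3 -m handwheel '[[[0,0,-0.004,0,0,0],[0,0,-0.008,0,0,0],[0,0,-0.01,0,0,0],[0,0,-0.01,0,0,0],[0,0,-0.007,0,0,0],[0,0,-0.004,0,0,0],[0,0,-0.002,0,0,0],[0,0,0,0,0,0],[0,0,0,0,0,0]]]' && python3 -m handwheel '[[[-0.0054,-0.0014,0.005,1.035,-3.864,0],[-0.0057,-0.0015,0.0047,1.035,-3.864,0],[-0.006,-0.0016,0.0042,1.035,-3.864,0],[-0.0063,-0.0017,0.0038,1.035,-3.864,0],[-0.0065,-0.0017,0.0033,1.035,-3.864,0],[-0.0067,-0.0018,0.0028,1.035,-3.864,0],[-0.0069,-0.0018,0.0023,1.035,-3.864,0],[-0.007,-0.0019,0.0018,1.035,-3.864,0],[-0.0071,-0.0019,0.0013,1.035,-3.864,0],[-0.0072,-0.0019,0.0008,1.035,-3.864,0],[0,0,0,0,0,0],[0,0,0,0,0,0],[0,0,0,0,0,0],[0,0,0,0,0,0],[0,0,0,0,0,0],[0,0,0,0,0,0]]]'; python3 - <<'E'
exec(open('st.py').read())
im,d=grab_frame('side');i2,d2=grab_frame('top')
cv2.imwrite('pics/s4.png',np.hstack([cv2.resize(im[100:260,200:360],(400,400)),cv2.resize(i2[120:280,180:340],(400,400))]))
E
```

```text
time: 10.68
tool_pos: [0.6765, 0.2061, 0.1885]
tool_rot: [0.0, 0.609, 0.793, 0.0]
contact_force: [0.3, 0.5, -2.8]
gripper_width: 0.201
grasp_force: 58.7
time: 12.02
tool_pos: [0.6126, 0.189, 0.2193]
tool_rot: [0.208, 0.572, 0.745, 0.272]
contact_force: [-0.6, -0.2, -3.2]
gripper_width: 0.202
grasp_force: 59.5
t 12.0167 tcp [0.6126 0.189  0.2193] grasp [0.6008 0.1858 0.2338] yaxis ang 14.97 tz [ 0.621  0.166 -0.766] ty [0.74  0.198 0.643] F [-0.57 -0.21 -3.15] T [-0.21  0.65 -0.02] w 0.202 gf 59.47253108024597
```

View pics/s4.png

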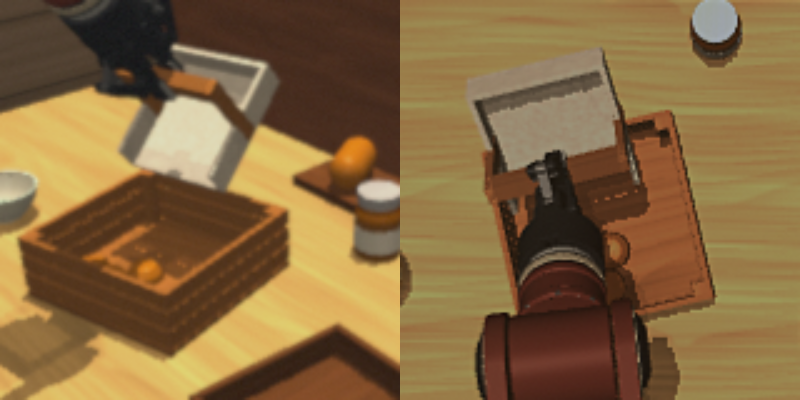

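The tray is empty at 40° and at least one roll shows in the basket, at left crop (150,268). I'll raise it a little for clearance and check all three rolls.

```bash
python3 -m handwheel '[[[0,0,0.004,0,0,0],[0,0,0.008,0,0,0],[0,0,0.01,0,0,0],[0,0,0.008,0,0,0],[0,0,0.004,0,0,0],[0,0,0.002,0,0,0],[0,0,0,0,0,0],[0,0,0,0,0,0],[0,0,0,0,0,0],[0,0,0,0,0,0],[0,0,0,0,0,0]]]'; python3 - <<'E'
exec(open('st.py').read())
im,d=grab_frame('side')
print([(n,p['box'],p['conf']) for n in ('roll0_mid',) for p in spot_in('side',n)])
print([(p['position'],p['conf'],px2w('side',p['position'],.023).round(3)) for p in pinpoint('side','roll0_mid')])
l=pinpoint('side','tray_lip');print([(p['position'],px2w('side',p['position'],depth=d[int(p['position'][1]),int(p['position'][0])])) for p in l])
i2,d2=grab_frame('top');print([(p['position'],p['conf'],px2w('top',p['position'],.023).round(3)) for p in pinpoint('top','roll0_mid')])
cv2.imwrite('pics/s5.png',np.hstack([cv2.resize(np.clip(im[120:245,200:325]*1.6,0,255).astype(np.uint8),(400,400),interpolation=cv2.INTER_CUBIC),cv2.resize(np.clip(i2[150:260,190:300]*1.6,0,255).astype(np.uint8),(400,400),interpolation=cv2.INTER_CUBIC)]))
E
```

```text
time: 13.03
tool_pos: [0.6113, 0.1887, 0.2536]
tool_rot: [0.208, 0.572, 0.745, 0.271]
contact_force: [-0.4, 0.5, -2.7]
gripper_width: 0.2
grasp_force: 59.5
t 13.0333 tcp [0.6113 0.1887 0.2536] grasp [0.5995 0.1856 0.2681] yaxis ang 14.96 tz [ 0.62   0.166 -0.767] ty [0.741 0.198 0.642] F [-0.44  0.48 -2.74] T [-0.17  0.65 -0.03] w 0.2 gf 59.5052969455719
[]
[([234.7, 208.2], 0.43, array([0.485, 0.208, 0.023]))]
[([267.0, 159.5], array([0.59950603, 0.18998377, 0.14708864])), ([255.8, 205.1], array([0.52834522, 0.16085147, 0.03610594]))]
[([170.4, 227.6], 0.71, array([0.5  , 0.432, 0.023]))]
```

View pics/s5.png

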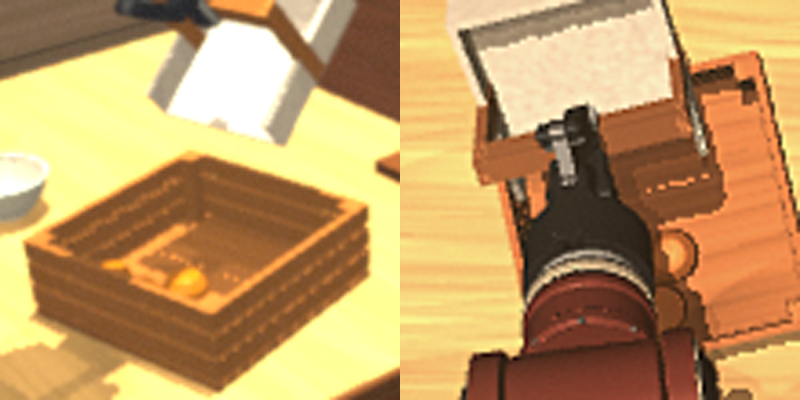

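Side view shows rolls at crop (185,280) and (115,265). The top view shows (678,253) and (672,305). I'll check that these make three different rolls.

```bash
python3 - <<'E'
from h import *
for n,uv in(('side',[(258,207),(236,203)]),('top',[(266,220),(265,234)])):
    im,d=grab_frame(n)
    for u,v in uv: print(n,(u,v),im[v,u],px2w(n,(u,v),depth=d[v,u]).round(3))
    if n=='side':
        c=ci(n);T=np.linalg.inv(np.array(c['T']))
        for p in((.49,.152,.035),(.53,.15,.035),(.485,.208,.035)):
            q=T@[*p,1];K=np.array([[c['fx'],0,c['cx']],[0,c['fy'],c['cy']],[0,0,1.]])
            uv2=cv2.projectPoints(np.array([[q[0],-q[1],-q[2]]]),np.zeros(3),np.zeros(3),K,np.array(c['distortion']))[0].ravel();u,v=uv2.astype(int);print(p,uv2,im[v,u],'ray hits',px2w(n,uv2,depth=d[v,u]).round(3))
E
```

```text
side (258, 207) [ 44 142 222] [0.525 0.144 0.039]
side (236, 203) [ 24 103 180] [0.492 0.208 0.037]
(0.49, 0.152, 0.035) [246.15679561 211.51491285] [32 60 93] ray hits [0.459 0.095 0.075]
(0.53, 0.15, 0.035) [258.45026629 206.66087362] [ 32 136 223] ray hits [0.531 0.151 0.034]
(0.485, 0.208, 0.035) [234.17824225 204.60481699] [ 32  72 119] ray hits [0.454 0.147 0.075]
top (266, 220) [ 55 106 153] [0.526 0.151 0.039]
top (265, 234) [24 45 78] [0.486 0.153 0.035]
```

All three rolls lie in the basket at about (0.526, 0.148), (0.486, 0.153) and (0.492, 0.208). The tray is still, 40° tipped, with its lip at about z = 0.145, above the rim.

```bash
python3 -c "from plant import *; print(job_done())"
```

```text
the job is handed in; nothing more can be done
None
```

I handed the job in at about 13 s: all three rolls are in the basket, and the arm is still holding the empty tray tipped about 40° and clear above the rim; I never moved near the jam jar, card holder or bowl.

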